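# Tighten the disc retaining ring of a vegetable cutter with a face-pin spanner

### The arm

A 6-joint arm with a two-finger parallel gripper is mounted at the origin on the work surface. World frame = base frame: x ahead of the robot, y to its left, z up, the work surface at z = 0. Lengths are in m, angles in degrees, forces in N, time in s.
With the tool pointing down it reaches from about 0.4 to 0.825 m from the base axis. Payload 7 kg.
Tool frame: the origin (TCP) lies midway between the tips of the shut fingers; the grasp point (between the pads) lies 19 mm behind it (r.grasp_offset is the distance from the TCP to the grasp point, in m); z points along the fingers, x is the direction in which the jaws open and shut, and the axes are right-handed (so a half turn about z gives the same grasp; the last joint's range is limited). The gripper opens to 88 mm and grips with 3 to 60 N. Pads are 19 mm wide; open, the fingers measure 130 mm over their backs; the gripper's body (78 mm by 193 mm) begins 47 mm behind the grasp point.
Start: joints at [85.606, 20.546, 0.682, 0, -70.136, -16.507], TCP at [0.241, 0.631, 0.227] pointing down, gripper open.
Joint ranges: [-176.03, 176.03], [-82.01, 121.73], [-58.28, 71.71], [-173.87, 95.51], [-174.79, -0.11], [-173.66, 173.66]. Speed limits (degrees/s): [136.94, 136.94, 172.46, 180, 180, 180].

### API

Orientations are given as [roll, pitch, yaw] about the fixed x, y, z axes, in that order (R = Rz(yaw) Ry(pitch) Rx(roll)).
In Python, from plant import r gives the robot as it stands.
- The arm moves only by the tool step_arm, never from a script. Its argument "deltas" is a list of rows, each a list of 7 numbers: the turn, a rotation vector about the tool's x, y, z in rad, then the shift along the tool's x, y, z in mm, then the opening, from -1 (shut) to 1 (fully open), so that 0 is half open. In form: [[ax, ay, az, x, y, z, grip], ...]. A call has 1 to 10 rows; each row shifts and turns the pose as measured when the row begins, along the tool's axes as they then stand; what a row does not reach is not made up. A row lasts 1/10 s, in which the tool goes at most 50 mm and 8.59 degrees, less where a joint would pass 70% of its speed; a pose out of reach is approached as far as the arm can. A call with a gripper value outside its range is refused whole. The fingers move at their own pace and stop on an object; "squeeze" is the grip in N (left out, the last holds). Time passes only in rows, so rows that do not move let the fingers close. It gives the time, the measured TCP pose, the force and the opening at its end, in the units of the state.
- r.get_state(): the state, without advancing time (a new reading comes with each control period).
- r.capture(name): name is "scene" or "top"; returns the picture (420x560x3 uint8, red, green, blue); there is no depth.
- r.camera_info(name): a dict with "vertical_fov" (degrees; the focal length in pixels is half the picture's height over the tangent of half this angle, whatever the lens; pixels are square), "cx", "cy" (the principal point, pixels), "k1" (the pictures are not rectified: a ray, as slopes to the right and down, at radius r is drawn at 1 + k1 r^2 times it, then the intrinsics apply), "view" (4x4, takes a point from world to camera coordinates). Camera axes: x right, y down, z forward; pixel columns grow to the right and rows downward; lengths in m; the calibration is good to about 2 mm. A picture is of the moment at which its call begins. camera_info takes no time and is no camera call.
- r.close_job(): hands the job in, once; it reports no verdict.
The state is a dict: "time_s": time; "joints": joint angles; "qd": joint speeds; "joint_torque": joint torques, N m; "tcp_pos": TCP position; "eef_rot": TCP orientation; "contact_force": force on the tool from outside, world axes, zero at the start; "moment": the same for the moment, N m; "gripper_width": finger opening in m.
Only numpy, scipy, OpenCV 4.12 (cv2) and the standard library are available. Lean on these libraries where they do the work, as an engineer would, in place of code of your own. Each camera call takes 0.05 s, during which the arm holds its last target.

### The job

Take the red-handled pin spanner from the steel tray and set both its pins fully down in two opposite holes of the loose brass ring that holds the cutter's disc; the shaft has stopped at any angle, so feel for the holes with light pressure. Turn the ring clockwise until it comes up firm against its stop, without forcing it and without touching the machine with the robot itself. Then lift the spanner clear and lay it back in the tray, pins down, without dropping it, leaving the bowls and the peeler alone.

Things in the scene. Friction and masses are not known exactly. Their poses are not given: they have to be found in the camera images.
- cutter: Vegetable cutter, fixed. Housing 290x240, 130 mm high; on it a steel pan, diameter 230, rim 156 above the table; in it the cutting disc (top at 143) with a hub of diameter 60 that carries the brass ring. Origin on the table under the ring's axis, z up; housing x -115..175, y +-121 mm, chute in front to x -146; hinge block at x 120..165, up to 159 high. Disc and shaft do not turn (gear motor).
- ring_axis (a point): Point on the ring's axis at its top face, 182 mm above the table; part of the cutter, does not show the ring's angle. Brass ring: outer diameter 60, bore 22, 10 thick, axis upright; four round through holes, diameter 8, 90 degrees apart on a circle of diameter 36. Their angle is not reported (any). Shaft end in the bore lies 3.5 mm below the face.
- ring (a joint): How far the ring has been turned clockwise (from above) from its loosest position, rad: begins between 0 and 0.2; at 0.6 it meets a hard stop (home). Stays where left; takes about 0.25 N m to turn (4 N on the handle 60 mm from the axis). At the stop 0.5 N m is firm; 1 N m is forcing it (a stiff wrist reaches that some 3 degrees past the stop).
- spanner: Pin spanner, 160 g, lying pins down, level. Origin midway between its two pin tips, z up. Pins: diameter 6, domed tips, 8 long, at y = +18 and -18 mm, pointing -z. Steel head 20 (x) x 54 (y), underside 8 above the tips (rests on the ring's face when the pins are home), 7 thick. Red handle along -x: x -37..-122, 16 wide, z 0..24 (underside level with the tips); steel end to x = -138.
- spanner_grip (a point): Where to take the spanner: on the red handle, 60 mm behind the pins (spanner x = -60), 18 above the pin tips; axes as the spanner's.
- tray: Shallow stainless tray, fixed, 320 (x) x 210 (y) mm, rim 18 high, walls and floor 3 thick. Origin at the centre of its underside.
- steel_bowl: Bystander: steel bowl of cut red chilli, diameter 124, 50 high; origin under its centre.
- white_bowl: Bystander: white bowl of cut green chilli, diameter 104, 45 high; origin under its centre.
- peeler: Bystander: pale blue vegetable peeler, 135 x 50 mm, 12 high; origin on the table near its middle, handle to its -x.
There are look-alikes about, which are no part of the job. What is shaped like the spanner but orange or purple is not meant.

How it is judged:
By the outcome, as a careful person would: the job done as asked, in the order asked, and still so for the second after the job is handed in, with the robot touching nothing.
It also fails if it takes over 72 s, if anything falls off the work surface, if the arm or the gripper's body presses on something with over 40 N, if the wrist force passes 120 N, or if a joint passes its speed limit or range.

## Working session

There is one attempt and no reset: what is moved stays moved. The work goes in short steps, Python scripts to look and compute and a tool call to move; the robot and the scene stay as the last step left them, time stands still between calls to the robot, and variables do not carry over. Pictures are saved under pics/ and viewed, and the job is handed in when it is done.

Besides the shell and the picture viewer there is one more tool, called after "Call:" in YAML: its name, and indented under it one key for each argument. step_arm: Moves the arm, as the interface text tells. Its arguments: {"type":"object","properties":{"deltas":{"type":"array","items":{"type":"array","items":{"type":"number"}}},"squeeze":{"type":"number"}},"required":["deltas"]}

```bash
ls; mkdir -p pics; python3 - <<'E'
from plant import r
import cv2
for n in ("scene","top"):
    im=r.capture(n); cv2.imwrite(f"pics/{n}0.png",im[:,:,::-1]); print(n,r.camera_info(n))
print(r.get_state(), r.grasp_offset)
E
```

```text
pics
scene {'vertical_fov': 57.52511185600076, 'cx': 275.7184720141396, 'cy': 212.4215150460319, 'k1': -0.08720297404941398, 'view': array([[ 0.2388404 ,  0.97090619,  0.01721712, -0.15621054],
       [ 0.61813663, -0.13833815, -0.77380208, -0.24236439],
       [-0.74890745,  0.19545773, -0.63319342,  1.79418546],
       [ 0.        ,  0.        ,  0.        ,  1.        ]])}
top {'vertical_fov': 50.76543659598159, 'cx': 275.1772235594076, 'cy': 204.43794229359025, 'k1': -0.0006251941101791458, 'view': array([[-0.01351381, -0.9998845 ,  0.00695484,  0.00253634],
       [-0.98450254,  0.01208901, -0.17495316,  0.56878331],
       [ 0.17484887, -0.00921134, -0.98455219,  1.34793606],
       [ 0.        ,  0.        ,  0.        ,  1.        ]])}
{'time_s': 0.1, 'joints': array([ 8.56054310e+01,  2.05871543e+01,  6.39465405e-01, -1.70564935e-02,
       -7.01344402e+01, -1.65062512e+01]), 'qd': array([-0.01198877, -0.08670824,  0.13442529, -0.01349077, -0.04164605,
        0.06195255]), 'joint_torque': array([-1.26410407e-03, -5.84162486e+01,  2.93748969e+01,  7.01526403e+00,
        1.01389509e-02, -6.01356601e-05]), 'tcp_pos': array([0.24068874, 0.63017644, 0.22572386]), 'eef_rot': array([-1.79992038e+02, -8.33005823e-02, -1.10906634e+02]), 'contact_force': array([0.10115749, 0.0129605 , 0.34016346]), 'moment': array([-0.01114033, -0.00158612, -0.01434788]), 'gripper_width': 0.08736546639955693} 0.0188
```

View pics/scene0.png

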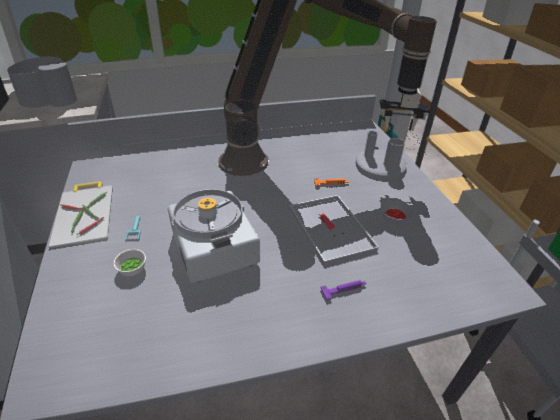

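View pics/top0.png

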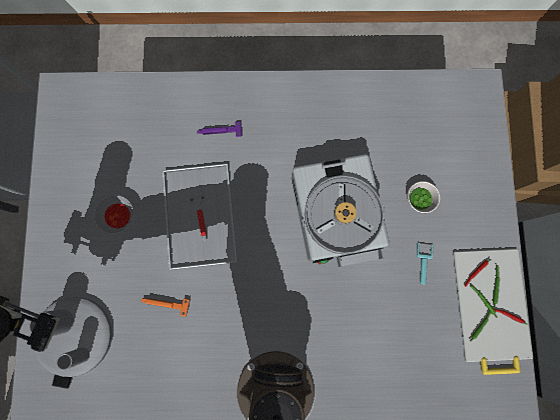

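The scene shows the cutter at about (207,215), the tray at (335,228) with the red spanner, and the orange and purple look-alikes outside the tray. In the top view the red spanner is at about (201,217) and the ring at (345,212). I'll zoom in next.

```bash
python3 - <<'E'
import cv2,numpy as np
t=cv2.imread("pics/top0.png"); s=cv2.imread("pics/scene0.png")
a=cv2.resize(t[185:265,165:245],(400,400),interpolation=cv2.INTER_CUBIC)
a=np.clip(a.astype(float)*1.8,0,255).astype('u1')
b=cv2.resize(t[187:237,320:370],(400,400),interpolation=cv2.INTER_CUBIC)
cv2.imwrite("pics/crop_t.png",np.hstack([a,b]))
a=cv2.resize(s[195:245,305:355],(400,400),interpolation=cv2.INTER_CUBIC)
b=cv2.resize(s[190:230,187:227],(400,400),interpolation=cv2.INTER_CUBIC)
cv2.imwrite("pics/crop_s.png",np.hstack([np.clip(a*1.8,0,255).astype('u1'),b]))
E
```

```text
(no output)
```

View pics/crop_t.png

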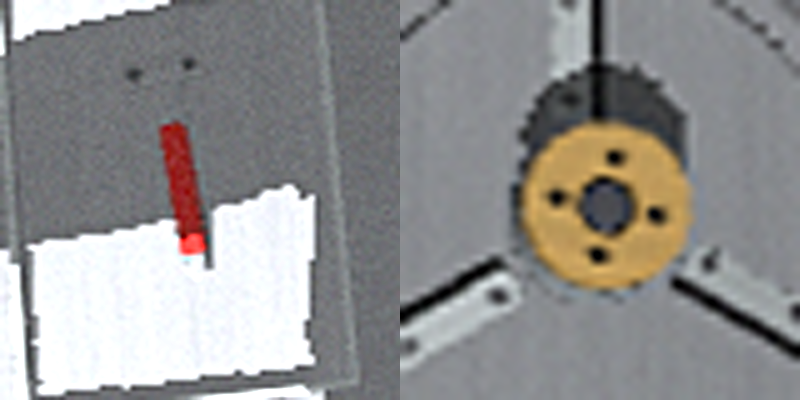

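View pics/crop_s.png

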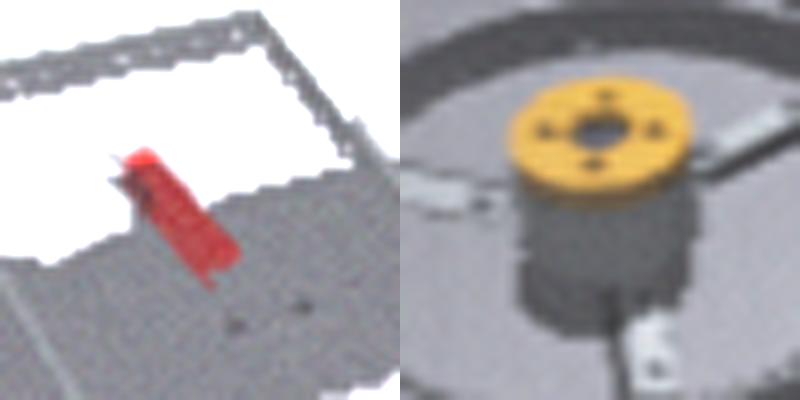

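The top crop shows the ring with four holes at about 0, 90, 180 and 270° plus a small angle. The red handle and the two dark pin heads of the spanner are visible too. Now I'll measure.

```bash
cat > h.py <<'E'
import numpy as np,cv2
from plant import r
def ray(n,uv):
    c=r.camera_info(n); f=210/np.tan(np.radians(c["vertical_fov"]/2))
    uv=np.atleast_2d(np.array(uv,float)); d=(uv-[c["cx"],c["cy"]])/f
    x=d.copy()
    for _ in range(20): x=d/(1+c["k1"]*(x**2).sum(1,keepdims=True))
    V=c["view"];R=V[:3,:3];o=-R.T@V[:3,3]
    return o,np.c_[x,np.ones(len(x))]@R
def plane(n,uv,z):
    o,d=ray(n,uv); return o+d*((z-o[2])/d[:,2])[:,None]
def red(im,roi,lo=1.8):
    im=im.astype(float); m=(im[...,0]>60)&(im[...,0]>lo*im[...,1])&(im[...,0]>lo*im[...,2])
    k=np.zeros(m.shape,bool); u0,v0,u1,v1=roi; k[v0:v1,u0:u1]=1
    return m&k
def proj(n,P):
    c=r.camera_info(n); f=210/np.tan(np.radians(c["vertical_fov"]/2))
    p=np.atleast_2d(P)@c["view"][:3,:3].T+c["view"][:3,3]; x=p[:,:2]/p[:,2:]
    x=x*(1+c["k1"]*(x**2).sum(1,keepdims=True)); return x*f+[c["cx"],c["cy"]]
E
python3 - <<'E'
from h import *
for n,roi,rroi in (("top",(185,195,220,245),(325,192,365,232)),("scene",(312,205,345,240),(190,190,225,225))):
    im=cv2.imread(f"pics/{n}0.png")[:,:,::-1]
    m=red(im,roi); v,u=np.nonzero(m); P=plane(n,np.c_[u,v],0.027)
    c=P.mean(0); w,e=np.linalg.eigh(np.cov((P-c)[:,:2].T)); d=e[:,1]; t=(P-c)[:,:2]@d
    print(n,"handle",m.sum(),c.round(4),"dir",np.degrees(np.arctan2(d[1],d[0])).round(1),t.min(),t.max())
    # brass
    f=im.astype(float); k=np.zeros(m.shape,np.uint8)
    b=((f[...,0]>130)&(f[...,0]>1.5*f[...,2])&(f[...,1]>1.2*f[...,2]*0.95)).astype(np.uint8)
    u0,v0,u1,v1=rroi; k[v0:v1,u0:u1]=b[v0:v1,u0:u1]
    cs,_=cv2.findContours(k,cv2.RETR_EXTERNAL,cv2.CHAIN_APPROX_NONE)
    cc=max(cs,key=cv2.contourArea); P=plane(n,cc[:,0],0.182)
    (cx,cy),rad=cv2.minEnclosingCircle((P[:,:2]*1000).astype(np.float32)); print("ring out",cx,cy,rad)
    # holes on upsampled rectified plane
    # darkness-weighted: pixels
    full=np.zeros_like(k); cv2.drawContours(full,[cv2.convexHull(cc)],-1,1,-1)
    vv,uu=np.nonzero(full); P=plane(n,np.c_[uu,vv],.182)*1000; I=f[vv,uu,0]
    rr=np.hypot(P[:,0]-cx,P[:,1]-cy); a=np.degrees(np.arctan2(P[:,1]-cy,P[:,0]-cx))
    s=(rr>13)&(rr<24); W=np.clip(np.median(I[rr>22])-I-15,0,None)*s
    z=(W*np.exp(4j*np.radians(a))).sum()/W.sum(); print("hole angle mod90",np.degrees(np.angle(z))/4,abs(z))
    for q in range(4):
        base=np.degrees(np.angle(z))/4+90*q; da=(a-base+180)%360-180; g=(abs(da)<25)
        w_=W*g; print((w_@P[:,0])/w_.sum(),(w_@P[:,1])/w_.sum(),w_.sum())
im=cv2.imread("pics/top0.png").astype(float).mean(2)
for (x0,y0) in ((165+134/5,185+74/5),(165+189/5,185+64/5)):
    x0-=.4;y0-=.4
    print("pin top",plane("top",[x0,y0],.018).round(4))
s=[[305+236/8-.4,195+326/8-.4],[305+303/8-.4,195+307/8-.4]]
print(plane("scene",s,.018).round(4))
E
```

```text
top handle 131 [0.5186 0.2319 0.027 ] dir -168.8 -0.041179049719337064 0.04244986676600324
ring out 520.5352783203125 -202.79183959960938 29.942386627197266
hole angle mod90 -11.504646657668061 0.9140579721740071
537.5591377292753 -207.22278840478288 552.0
523.4895355857029 -185.73037606230304 580.0
502.54667481351544 -199.70222762938226 638.0
516.5786029546716 -221.11485438593047 605.0
scene handle 79 [0.5313 0.227  0.027 ] dir -174.2 -0.036649355396352785 0.04720033608328961
ring out 524.0938110351562 -203.94044494628906 30.648902893066406
hole angle mod90 -12.45651773337383 0.8336452482141945
540.0167855447755 -207.84484144530438 146.0
526.3800918885489 -186.71492604322984 145.0
505.4658629312544 -199.91740402609446 95.0
519.1345866253816 -221.26530032393936 164.0
pin top [[0.5944 0.2657 0.018 ]]
pin top [[0.6005 0.2302 0.018 ]]
[[0.6001 0.2301 0.018 ]
 [0.5949 0.2646 0.018 ]]
```

```bash
cat >> h.py <<'E'
from scipy.spatial.transform import Rotation as Ro
def go(x,y,z,yaw):
    s=r.get_state(); R=Ro.from_euler("xyz",s["eef_rot"],degrees=True)
    T=Ro.from_euler("xyz",[180,0,yaw],degrees=True)
    d=(np.array([x,y,z])-s["tcp_pos"])*1000
    print("t",round(s["time_s"],2),"tcp",s["tcp_pos"].round(4),"rpy",s["eef_rot"].round(2),"F",s["contact_force"].round(2),"M",s["moment"].round(3),"w",round(s["gripper_width"],4))
    print("rotvec",(R.inv()*T).as_rotvec().round(4),"shift now",R.inv().apply(d).round(2),"shift after turn",T.inv().apply(d).round(2))
E
python3 - <<'E'
from h import *
# tray corners at rim z=.018 (rough px from picture), posts
print(plane("top",[[163,171],[229,162],[234,260],[171,269]],.018).round(3))
print(plane("top",[[68,360],[80,325]],.1).round(3))
go(.45,.6,.28,-79.5)
E
```

```text
[[0.69  0.36  0.018]
 [0.718 0.145 0.018]
 [0.398 0.127 0.018]
 [0.372 0.325 0.018]]
[[0.116 0.594 0.1  ]
 [0.212 0.566 0.1  ]]
t 0.1 tcp [0.2407 0.6302 0.2257] rpy [-1.7999e+02 -8.0000e-02 -1.1091e+02] F [0.1  0.01 0.34] M [-0.011 -0.002 -0.014] w 0.0874
rotvec [ 3.000e-04 -1.500e-03 -5.481e-01] shift now [ -46.42 -206.31  -54.32] shift after turn [  67.82 -200.31  -54.28]
```

Call:
step_arm:
  deltas:
    - [0, 0, 0, 0, 0, -30, 0]
    - [0, 0, 0, 0, 0, -30, 0]
    - [0, 0, 0, -9, -40, 0, 0]
    - [0, 0, 0, -9, -40, 0, 0]
    - [0, 0, 0, -9, -40, 0, 0]
    - [0, 0, 0, -9, -40, 0, 0]
    - [0, 0, 0, -9, -40, 0, 0]
    - [0, 0, -0.14, 0, 0, 0, 0]
    - [0, 0, -0.14, 0, 0, 0, 0]
    - [0, 0, -0.14, 0, 0, 0, 0]

```text
time_s: 1.1
tcp_pos: [0.4504, 0.598, 0.2809]
eef_rot: [179.7, -0.6, -86.1]
contact_force: [-0.5, -0.1, -0.0]
gripper_width: 0.0438
```

```bash
python3 -c "
from h import *
go(.5385,.237,.12,-79.5)"
```

```text
t 1.1 tcp [0.4504 0.598  0.2809] rpy [179.69  -0.64 -86.06] F [-0.53 -0.06 -0.05] M [-0.053  0.035  0.026] w 0.0438
rotvec [ 0.0061 -0.0109 -0.1145] shift now [364.37 -63.93 164.59] shift after turn [370.99 -20.79 160.85]
```

Call:
step_arm:
  deltas:
    - [0.006, -0.011, -0.1145, 0, 0, 0, 0]
    - [0, 0, 0, 41, -2.3, 8, 0]
    - [0, 0, 0, 41, -2.3, 8, 0]
    - [0, 0, 0, 41, -2.3, 18, 0]
    - [0, 0, 0, 41, -2.3, 18, 0]
    - [0, 0, 0, 41, -2.3, 18, 0]
    - [0, 0, 0, 41, -2.3, 18, 0]
    - [0, 0, 0, 41, -2.3, 18, 0]
    - [0, 0, 0, 41, -2.3, 18, 0]
    - [0, 0, 0, 41, -2.3, 18, 0]

```text
time_s: 2.1
tcp_pos: [0.5418, 0.2304, 0.13]
eef_rot: [179.8, -0.1, -78.5]
contact_force: [1.1, -0.2, 0.1]
gripper_width: 0.0438
```

```bash
python3 -c "
from h import *
go(.5385,.237,.06,-79.5)
cv2.imwrite('pics/s1.png',r.capture('scene')[150:290,240:400,::-1].repeat(4,0).repeat(4,1))"
```

```text
t 2.1 tcp [0.5418 0.2304 0.13  ] rpy [ 1.7984e+02 -1.1000e-01 -7.8540e+01] F [ 1.11 -0.24  0.08] M [ 0.01  -0.179  0.015] w 0.0438
rotvec [ 0.0028 -0.0019  0.0168] shift now [-7.22  1.71 69.95] shift after turn [-7.06  2.03 69.96]
```

View pics/s1.png

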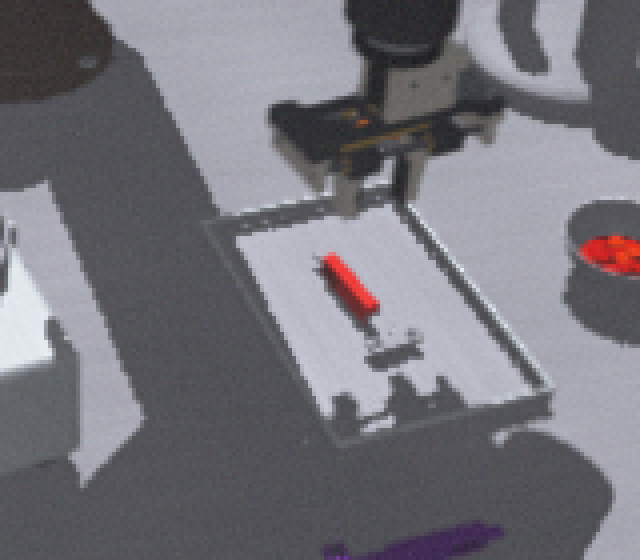

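The spanner now lies in the light, with its handle at about (327,222) in the full picture. I'll remeasure it.

```bash
python3 - <<'E'
from h import *
for n,roi in (("scene",(312,205,345,240)),):
    im=r.capture(n); m=red(im,roi); v,u=np.nonzero(m); P=plane(n,np.c_[u,v],.02)
    c=P.mean(0); w,e=np.linalg.eigh(np.cov((P-c)[:,:2].T)); d=e[:,1]; t=(P-c)[:,:2]@d
    print(n,m.sum(),c.round(4),np.degrees(np.arctan2(d[1],d[0])),t.min(),t.max())
E
```

```text
scene 86 [0.5223 0.2311 0.02  ] -175.39859503483842 -0.0384279243785943 0.046092908768560224
```

Call:
step_arm:
  deltas:
    - [0.003, -0.002, 0.017, -7, 2, 20, 0]
    - [0, 0, 0, 0, 0, 25, 0]
    - [0, 0, 0, 0, 0, 25, 0]
    - [0, 0, 0, 0, 0, 20, 0]
    - [0, 0, 0, 0, 0, 15, 0]
    - [0, 0, 0, 0, 0, 0, 0]

```text
time_s: 2.8
tcp_pos: [0.5371, 0.2321, 0.0191]
eef_rot: [179.7, -0.1, -80.0]
contact_force: [-1.1, -0.7, -0.2]
gripper_width: 0.0442
```

```bash
python3 -c "
from h import *
go(.538,.236,.007,-79.5)"
```

```text
t 2.8 tcp [0.5371 0.2321 0.0191] rpy [ 1.7972e+02 -1.3000e-01 -8.0030e+01] F [-1.06 -0.73 -0.17] M [-0.12   0.031  0.001] w 0.0442
rotvec [ 0.0049 -0.0023 -0.0093] shift now [-3.72 -1.6  12.04] shift after turn [-3.68 -1.57 12.06]
```

Call:
step_arm:
  deltas:
    - [0.005, -0.002, -0.009, -4, -1.5, 6, 0]
    - [0, 0, 0, 0, 0, 5, 0]
    - [0, 0, 0, 0, 0, 1, 0]

```text
time_s: 3.1
tcp_pos: [0.5388, 0.2379, 0.0077]
eef_rot: [-179.9, 0.0, -79.4]
contact_force: [-0.0, 0.2, 0.9]
gripper_width: 0.0441
```

```bash
python3 -c "
from h import *
go(.538,.236,.007,-79.5)"
```

```text
t 3.1 tcp [0.5388 0.2379 0.0077] rpy [-1.7987e+02  3.0000e-02 -7.9410e+01] F [-0.05  0.24  0.88] M [-0.034  0.014  0.02 ] w 0.0441
rotvec [-0.0022  0.0005  0.0016] shift now [1.75 1.12 0.71] shift after turn [1.75 1.11 0.72]
```

Call:
step_arm:
  deltas:
    - [0, 0, 0, 0, 0, 0, -1]
    - [0, 0, 0, 0, 0, 0, -1]
    - [0, 0, 0, 0, 0, 0, -1]
    - [0, 0, 0, 0, 0, 0, -1]
    - [0, 0, 0, 0, 0, 0, -1]
    - [0, 0, 0, 0, 0, 0, -1]
  squeeze: 10

```text
time_s: 3.7
tcp_pos: [0.5394, 0.2384, 0.0095]
eef_rot: [-179.7, 0.1, -79.4]
contact_force: [-0.1, 0.2, -1.6]
gripper_width: 0.0159
```

Call:
step_arm:
  deltas:
    - [0, 0, 0, 0, 0, 0, -1]
    - [0, 0, 0, 0, 0, 0, -1]
  squeeze: 50

```text
time_s: 3.9
tcp_pos: [0.5394, 0.2384, 0.0094]
eef_rot: [-179.8, 0.1, -79.4]
contact_force: [-0.5, 0.8, -0.1]
gripper_width: 0.0153
```

```bash
python3 -c "
from h import *
go(.538,.236,.007,-79.5)"
```

```text
t 3.9 tcp [0.5394 0.2384 0.0094] rpy [-1.7975e+02  1.1000e-01 -7.9420e+01] F [-0.52  0.75 -0.07] M [-0.039  0.055 -0.026] w 0.0153
rotvec [-0.0043  0.0019  0.0014] shift now [2.09 1.78 2.39] shift after turn [2.08 1.76 2.4 ]
```

Call:
step_arm:
  deltas:
    - [0, 0, 0, 0, 0, -5, -1]
    - [0, 0, 0, 0, 0, -10, -1]
    - [0, 0, 0, 0, 0, -25, -1]
    - [0, 0, 0, 0, 0, -30, -1]
    - [0, 0, 0, 0, 0, -30, -1]
    - [0, 0, 0, 0, 0, -30, -1]
    - [0, 0, 0, 0, 0, -30, -1]
    - [0, 0, 0, 0, 0, -30, -1]
    - [0, 0, 0, 0, 0, -20, -1]
    - [0, 0, 0, 0, 0, 0, -1]

```text
time_s: 4.9
tcp_pos: [0.5375, 0.2365, 0.2344]
eef_rot: [-179.7, 0.1, -79.4]
contact_force: [0.9, -0.3, -1.5]
gripper_width: 0.0156
```

```bash
python3 -c "
from h import *
go(.463,-.191,.22,-102)
cv2.imwrite('pics/s2.png',r.capture('scene')[110:250,240:400,::-1].repeat(4,0).repeat(4,1))"
```

```text
t 4.9 tcp [0.5375 0.2365 0.2344] rpy [-1.7967e+02  1.2000e-01 -7.9430e+01] F [ 0.88 -0.34 -1.48] M [ 0.018 -0.038 -0.017] w 0.0156
rotvec [-0.0052  0.0032  0.3939] shift now [406.58 151.77  12.66] shift after turn [433.64 -15.97  14.38]
```

View pics/s2.png

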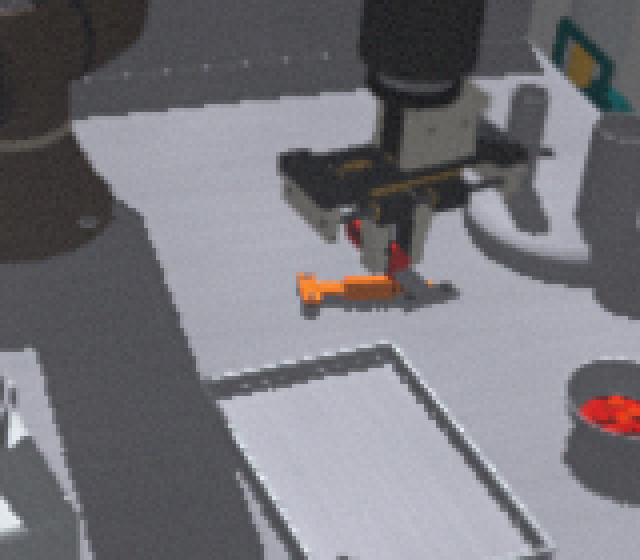

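The spanner has left the tray and is held in the fingers. Moving to the ring, staying high.

Call:
step_arm:
  deltas:
    - [0, 0, 0, 20, 7.5, 0, -1]
    - [0, 0, 0, 40, 15, 0, -1]
    - [0, 0, 0, 40, 15, 0, -1]
    - [0, 0, 0, 40, 15, 0, -1]
    - [0, 0, 0, 40, 15, 0, -1]
    - [0, 0, 0, 40, 15, 0, -1]
    - [0, 0, 0, 40, 15, 0, -1]
    - [0, 0, 0, 40, 15, 0, -1]
    - [0, 0, 0, 40, 15, 0, -1]
    - [0, 0, 0, 40, 15, 0, -1]

```text
time_s: 5.95
tcp_pos: [0.4533, -0.1784, 0.2218]
eef_rot: [179.2, 0.1, -79.1]
contact_force: [1.6, -0.2, -1.9]
gripper_width: 0.0152
```

Call:
step_arm:
  deltas:
    - [0, 0, 0, 20, 7.5, 0, -1]
    - [0, 0, 0.1, 0, 0, 0, -1]
    - [0, 0, 0.1, 0, 0, 0, -1]
    - [0, 0, 0.1, 0, 0, 0, -1]
    - [0, 0, 0.09, 0, 0, 0, -1]
    - [0, 0, 0, 0, 0, 0, -1]

```text
time_s: 6.55
tcp_pos: [0.4385, -0.2071, 0.2142]
eef_rot: [178.4, -0.3, -102.9]
contact_force: [0.6, 0.1, -1.9]
gripper_width: 0.0154
```

```bash
python3 -c "
from h import *
go(.463,-.191,.215,-102)"
```

```text
t 6.55 tcp [ 0.4385 -0.2071  0.2142] rpy [ 178.39   -0.28 -102.89] F [ 0.57  0.13 -1.91] M [-0.051 -0.11  -0.022] w 0.0154
rotvec [ 0.0281 -0.0046 -0.0156] shift now [-21.19 -20.29  -1.48] shift after turn [-20.88 -20.65  -0.81]
```

Call:
step_arm:
  deltas:
    - [0.028, -0.004, -0.0156, 0, 0, -3, -1]
    - [0, 0, 0, -10.5, -10.5, 0, -1]
    - [0, 0, 0, -10, -10, 0, -1]
    - [0, 0, 0, 0, 0, 0, -1]

```text
time_s: 6.95
tcp_pos: [0.4621, -0.1905, 0.2161]
eef_rot: [-179.9, 0.0, -101.5]
contact_force: [-0.6, -0.8, -1.4]
gripper_width: 0.0155
```

```bash
python3 - <<'E'
from h import *
go(.463,-.191,.210,-102)
t=r.capture("top"); s=r.capture("scene"); cv2.imwrite("pics/top3.png",t[:,:,::-1]); cv2.imwrite("pics/scene3.png",s[:,:,::-1])
a=cv2.resize(t[180:240,315:375],(400,400),interpolation=cv2.INTER_CUBIC)
b=cv2.resize(s[175:225,177:227],(400,400),interpolation=cv2.INTER_CUBIC)
cv2.imwrite("pics/c3.png",np.hstack([a,b])[:,:,::-1])
E
```

```text
t 6.95 tcp [ 0.4621 -0.1905  0.2161] rpy [-1.7993e+02  1.0000e-02 -1.0147e+02] F [-0.57 -0.82 -1.35] M [-0.012  0.066 -0.01 ] w 0.0155
rotvec [-0.0013  0.0001  0.0093] shift now [ 0.3  -0.99  6.13] shift after turn [ 0.29 -1.    6.13]
```

View pics/c3.png

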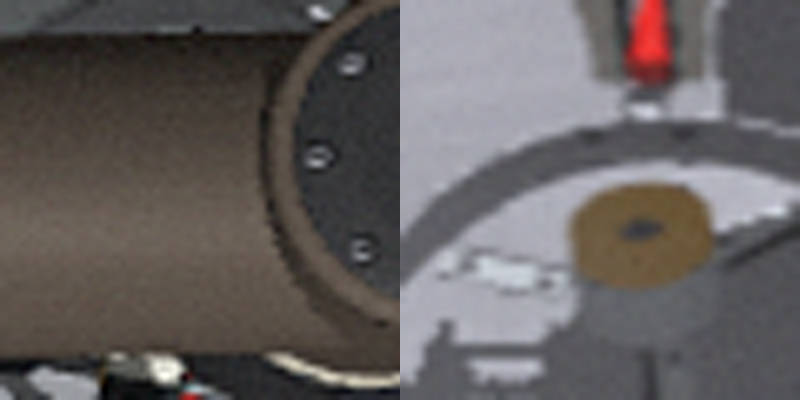

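The arm blocks the top view. In the scene view the spanner's two pin dots show at about (201,191.5) and (212.7,191.5), above the ring.

```bash
python3 - <<'E'
from h import *
s=cv2.imread("pics/scene3.png")
a=cv2.resize(s[178:213,187:227],(800,700)[:2] and (686,600),interpolation=cv2.INTER_CUBIC)
cv2.imwrite("pics/c4.png",np.clip(a*1.3,0,255).astype('u1'))
p=plane("scene",[[201.1-.4,191.6-.4],[212.75-.4,191.6-.4]],.2247); print(p,p.mean(0),np.linalg.norm(p[0]-p[1]),np.degrees(np.arctan2(*(p[0]-p[1])[[1,0]])))
g=s[188:197,196:218].mean(2).astype(int); print(g)
# expected
T=np.array([.4621,-.1905]);ax=np.radians(-11.5);print("nominal head",T+.060*np.array([np.cos(ax),np.sin(ax)]))
E
```

```text
[[ 0.51439073 -0.21776037  0.2247    ]
 [ 0.52258749 -0.18121113  0.2247    ]] [ 0.51848911 -0.19948575  0.2247    ] 0.03745709282533147 -102.64036364836976
[[169 171 168 166 170 169 169 172 146 149 179 186 186 146 142 166 169 170
  169 174 170 124]
 [167 168 171 170 168 172 169 173 155 125 152 185 191 159 143 159 158 157
  171 183 172 133]
 [171 174 170 157 153 154 147 126 103  86  94  99  99  90  87  91  89  89
   90  97  95  95]
 [163 147 119  88  77  74  82  84  82  79  80  83  81  82  75  62  59  61
   76  80  82  84]
 [ 96  91  88  78  65  63  73  82  83  86  83  81  79  81  81  70  66  73
   77  85  84  82]
 [ 85  83  82  87  82  85  87  87  86  85  82  86  86  83  80  82  85  80
   82  80  83  84]
 [ 86  86  87  90  91  88  86  90  93  91  93  91  94  94  96  92  89  85
   88  88  85  82]
 [ 88  86  84  84  82  83  89  96 115 130 135 135 148 157 155 139 107 115
  132 134 127 115]
 [ 88  94  99 117 131 145 166 174 179 178 178 180 180 181 180 184 185 185
  185 184 187 182]]
nominal head [ 0.52089548 -0.20246208]
```

View pics/c4.png

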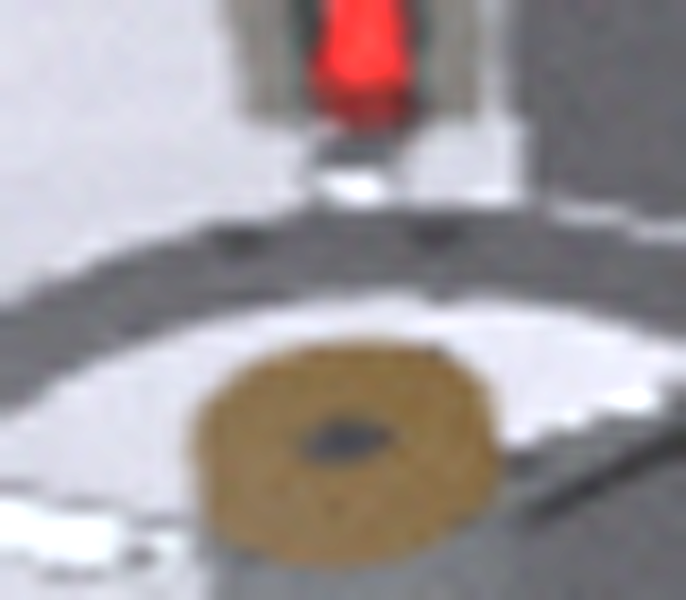

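Call:
step_arm:
  deltas:
    - [0, 0, 0, 0, -1, 8, -1]
    - [0, 0, 0.005, 0, 0, 8, -1]
    - [0, 0, 0, 0, 0, 5, -1]
    - [0, 0, 0, 0, 0, 0, -1]

```text
time_s: 7.45
tcp_pos: [0.4612, -0.191, 0.1924]
eef_rot: [179.9, 0.0, -101.8]
contact_force: [0.3, 0.4, -1.5]
gripper_width: 0.0153
```

```bash
python3 - <<'E'
from h import *
go(.463,-.191,.19,-102)
s=r.capture("scene"); cv2.imwrite("pics/scene5.png",s[:,:,::-1])
a=cv2.resize(s[178:213,187:227],(686,600),interpolation=cv2.INTER_CUBIC)
cv2.imwrite("pics/c5.png",np.clip(a*1.3,0,255).astype('u1')[:,:,::-1])
t=r.get_state(); 
for h in (.004,): print(proj("scene",[.5227,-.2039,.182]), proj("scene",[t["tcp_pos"][0]+.0587,t["tcp_pos"][1]-.0122,t["tcp_pos"][2]+.0086]))
print(s[191:200,192:222].mean(2).astype(int))
E
```

```text
t 7.45 tcp [ 0.4612 -0.191   0.1924] rpy [ 1.7995e+02  1.0000e-02 -1.0177e+02] F [ 0.25  0.36 -1.55] M [-0.042  0.015 -0.022] w 0.0153
rotvec [0.0009 0.0001 0.0041] shift now [-0.4  -1.75  2.43] shift after turn [-0.41 -1.74  2.44]
[[206.5574213 202.6714615]] [[206.09184219 197.43984546]]
[[170 173 174 172 160 150 123 101  95  91  87  88  91  86  81  79  78  84
   99  82  77  84  87  86  83  83  82  83  91  91]
 [178 161 135 110  93  94  89  85  83  83  83  83  83  82  82  79  80  83
   85  84  84  84  84  85  83  83  85  83  81  80]
 [117  97  89  89  84  83  82  85  84  86  86  82  84  96 103 102 102 107
   92  84  85  81  86  83  86  85  85  81  85  82]
 [ 87  86  85  85  88  86  83  87  84  89  87  89  97 150 178 180 186 190
  143  89  80  92  93  91  85  87  81  83  82  79]
 [ 90  87  90  83  85  90  81  86  85  85  90  93 102 104  99  94 101 126
  110  85  88 131 143 139 127 118 109  97  97  83]
 [ 87  87  87  86  90  93  94  89  85  95 114 123 114  93  83  85  83  87
   84  78  81 114 131 162 181 182 180 169 163 133]
 [ 99  98  94  95 119 144 150 120  79  66  74  85  89  84  82  81  83  85
   81  72  65  65  85 122 168 183 186 187 188 187]
 [ 99 116 134 153 176 177 166 128  82  69  69  79  84  84  87  86  83  84
   81  78  65  67  83 135 176 185 181 184 189 188]
 [155 176 178 175 180 180 158 117  87  86  85  87  87  93  87  86  84  83
   87  84  85  82  89 137 174 183 180 181 184 187]]
```

View pics/c5.png

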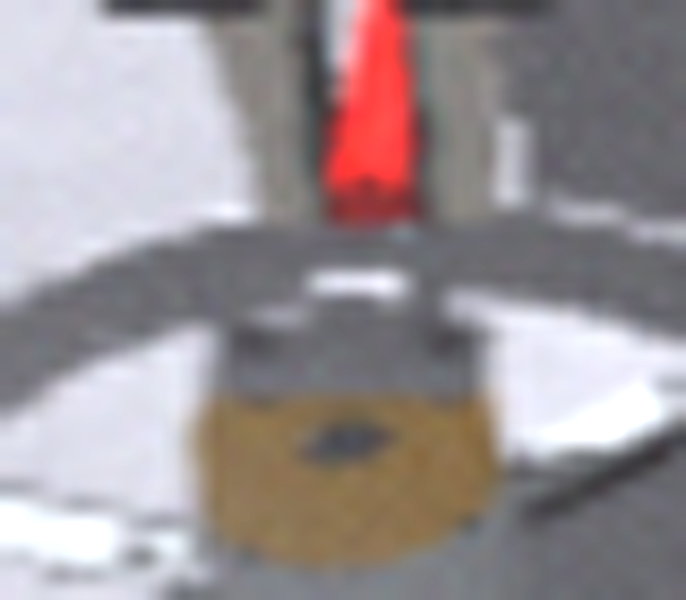

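```bash
python3 - <<'E'
from h import *
p=plane("scene",[[201.4,197.5],[212.3,197.5]],.201); print(p,p.mean(0),np.linalg.norm(p[0]-p[1]),np.degrees(np.arctan2(*(p[1]-p[0])[[1,0]])))
# ring ellipse in current + original: bore centroid & outer
im=cv2.imread("pics/scene0.png")[:,:,::-1].astype(float)
# holes in original scene, print
print(im[193:212,195:220,0].astype(int))
E
```

```text
[[ 0.516531   -0.21817651  0.201     ]
 [ 0.52427646 -0.18361538  0.201     ]] [ 0.52040373 -0.20089595  0.201     ] 0.035418414843136174 77.36822335252066
[[ 85  78  84  86  83  85  86  82  85  89  83  85  82  84  81  82  82  82
   80  83  81  79  81  83  79]
 [ 87  87  86  79  85  88  84  78  81  94 113 103  87  90  93  88  90  96
   90  91  87  87  81  86  83]
 [ 86  84  86  85  85  90  86  93  97 115 128 124 128 141 143 148 151 151
  150 135 129 120 113 102  94]
 [ 86  86  91  94 113 127 139 153 163 164 166 170 169 172 171 171 169 171
  172 172 168 168 169 167 160]
 [ 91 114 135 154 166 167 164 170 173 178 179 189 195 195 194 187 179 178
  173 171 174 175 173 172 173]
 [144 165 170 167 167 170 176 196 212 225 235 235 232 234 237 236 231 213
  190 176 174 171 171 172 171]
 [167 169 168 163 169 192 227 237 237 239 239 217 173 201 232 240 240 239
  237 221 186 171 173 171 173]
 [166 163 167 169 191 221 233 230 233 233 233 217 186 209 232 236 236 236
  237 237 217 180 174 171 171]
 [166 168 168 198 227 233 232 234 234 208 172 157 138 146 186 229 237 233
  238 238 224 189 175 169 172]
[... 351 characters left out ...]
36 236 217 184 213 238 239 239 239 241
  239 208 138 110 119 143 145]
 [163 165 160 166 209 235 234 237 235 227 175 141 192 233 238 238 238 235
  207 140 106 139 146 119  88]
 [159 158 154 129 136 182 224 234 236 234 224 210 228 235 238 235 208 150
  117  98  93  96  91  81  82]
 [132 128 131 119 108 116 135 163 189 203 200 198 187 178 173 148 118 105
   89  85  93 116 122 127 160]
 [152 174 161 124 105 102 107 108 114 120 121 116 115 113 110 105 104 104
   94  96  94 120 159 176 177]
 [116 153 160 123 107  95  89  96 108 107 106 103 105 105 107 104  99  94
   98  91  94 107 157 176 176]
 [149 165 155 150 113 101  97 100  99  97  96 103  97  97  98  95  97  95
   99  94  95 107 155 178 175]]
```

Call:
step_arm:
  deltas:
    - [0, 0, 0, 1.8, -2.2, 0, -1]
    - [0, 0, 0, 0, 0, 1, -1]
    - [0, 0, 0, 0, 0, 1, -1]

```text
time_s: 7.8
tcp_pos: [0.4637, -0.1938, 0.1912]
eef_rot: [-180.0, -0.0, -101.8]
contact_force: [-0.2, 0.3, -1.6]
gripper_width: 0.0156
```

```bash
python3 -c "
from h import *
go(.463,-.1932,.19,-101.8)"
```

```text
t 7.8 tcp [ 0.4637 -0.1938  0.1912] rpy [-179.98   -0.   -101.77] F [-0.25  0.26 -1.64] M [-0.013  0.021  0.013] w 0.0156
rotvec [-0.0003 -0.      0.0006] shift now [-0.44  0.77  1.18] shift after turn [-0.44  0.77  1.19]
```

Call:
step_arm:
  deltas:
    - [0, 0, 0, -0.4, 0.7, 1, -1]
    - [0, 0, 0, 0, 0, 1, -1]
    - [0, 0, 0, 0, 0, 1.5, -1]

```text
time_s: 8.1
tcp_pos: [0.4632, -0.1933, 0.1877]
eef_rot: [-179.9, 0.0, -101.8]
contact_force: [0.1, 0.2, -1.3]
gripper_width: 0.0157
```

```bash
python3 -c "
from h import *
go(.463,-.1932,.19,-101.8)"
```

```text
t 8.1 tcp [ 0.4632 -0.1933  0.1877] rpy [-1.7994e+02  1.0000e-02 -1.0178e+02] F [ 0.14  0.19 -1.29] M [-0.023  0.046  0.016] w 0.0157
rotvec [-0.001   0.0001  0.0004] shift now [-0.05  0.2  -2.25] shift after turn [-0.05  0.2  -2.25]
```

Call:
step_arm:
  deltas:
    - [0, 0, 0, 0, 0, 1, -1]
    - [0, 0, 0, 0, 0, 1, -1]

```text
time_s: 8.3
tcp_pos: [0.4632, -0.1932, 0.1856]
eef_rot: [-179.9, 0.0, -101.8]
contact_force: [0.0, -0.4, -1.3]
gripper_width: 0.0157
```

```bash
python3 -c "
from h import *
go(.463,-.1932,.19,-101.8)"
```

```text
t 8.3 tcp [ 0.4632 -0.1932  0.1856] rpy [-179.93    0.   -101.77] F [ 0.03 -0.44 -1.28] M [-0.108  0.005 -0.015] w 0.0157
rotvec [-0.0011  0.0001  0.0006] shift now [-0.01  0.19 -4.39] shift after turn [-0.01  0.2  -4.39]
```

Call:
step_arm:
  deltas:
    - [0, 0, 0, 0, 0, 1, -1]
    - [0, 0, 0, 0, 0, 1, -1]

```text
time_s: 8.5
tcp_pos: [0.4633, -0.1933, 0.1835]
eef_rot: [-179.9, -0.0, -101.8]
contact_force: [0.3, 0.5, -1.2]
gripper_width: 0.0156
```

```bash
python3 -c "
from h import *
go(.463,-.1932,.19,-101.8)"
```

```text
t 8.5 tcp [ 0.4633 -0.1933  0.1835] rpy [-179.92   -0.   -101.76] F [ 0.26  0.48 -1.16] M [-0.067 -0.016 -0.043] w 0.0156
rotvec [-0.0015 -0.      0.0006] shift now [-0.05  0.32 -6.49] shift after turn [-0.05  0.33 -6.49]
```

Tips appear to be entering the holes with almost no force. Checking with a picture before going on.

```bash
python3 - <<'E'
from h import *
s=r.capture("scene"); cv2.imwrite("pics/scene6.png",s[:,:,::-1])
a=cv2.resize(s[178:213,187:227],(686,600),interpolation=cv2.INTER_CUBIC)
cv2.imwrite("pics/c6.png",np.clip(a*1.3,0,255).astype('u1')[:,:,::-1])
print(s[196:206,197:220].mean(2).astype(int))
E
```

```text
[[ 89  97 117 133 143 168 176 165 169 182 186 192 188 137  84 100 163 182
  185 183 185 179 169]
 [144 165 178 181 182 181 178 168 168 182 187 193 182 133  95 150 185 188
  187 187 186 185 187]
 [178 179 180 175 173 159 133 112  97  95  98  93  99  89  83  98 156 181
  185 189 184 185 182]
 [178 165 134 110  94  86  89  84  86  88  89  86  83  82  76  71  89 110
  161 182 185 182 185]
 [177 151 101  73  64  70  85  84  83  82  82  83  85  80  67  61  67  86
  138 176 187 185 184]
 [174 148  99  80  74  84  85  87  86  85  83  85  83  90  79  78  79  80
  119 172 183 186 183]
 [166 129  95  95  96  94  92  93  92  88  89  89  93  89  89  87  84  84
  102 164 187 188 187]
 [155 113  90  89  90  87  89  81  78  74  77  80  77  84  83  86  86  77
   93 162 186 195 211]
 [158 115  87  88  86  87  87  76  69  62  64  70  79  83  84  86  83  81
   86 145 151 170 202]
 [168 127  87  86  90  87  87  91  84  81  84  86  87  83  85  82  80  83
   79  83  92  97 106]]
```

View pics/c6.png

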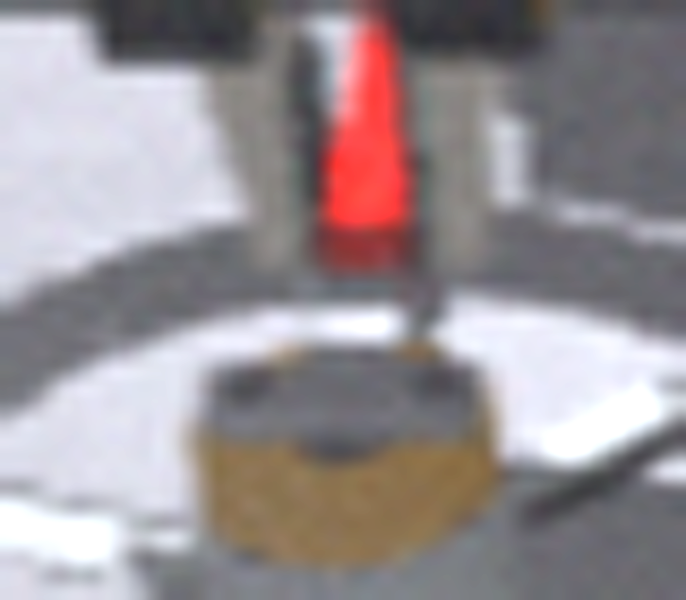

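```bash
python3 - <<'E'
from h import *
for z in (.189,.192,.197): print(z,proj("scene",[[.5227,-.2039,z]]))
print(plane("scene",[[206.65,200.0]],.1921))
E
```

```text
0.189 [[206.350534   200.97512453]]
0.192 [[206.26149598 200.24446855]]
0.197 [[206.11260092 199.02180454]]
[[ 0.52179925 -0.20253507  0.1921    ]]
```

The picture agrees with the pins being about 5 mm into the holes, with the head about 3 mm above the ring face. Lowering on.

Call:
step_arm:
  deltas:
    - [0, 0, 0, 0, 0, 1, -1]
    - [0, 0, 0, 0, 0, 1, -1]

```text
time_s: 8.75
tcp_pos: [0.4633, -0.1933, 0.1813]
eef_rot: [-179.9, -0.0, -101.8]
contact_force: [-0.6, 0.1, -1.7]
gripper_width: 0.0153
```

```bash
python3 -c "
from h import *
go(.463,-.1932,.19,-101.8)"
```

```text
t 8.75 tcp [ 0.4633 -0.1933  0.1813] rpy [-179.92   -0.   -101.77] F [-0.58  0.14 -1.73] M [-0.134  0.001 -0.028] w 0.0153
rotvec [-0.0014 -0.      0.0006] shift now [-0.06  0.33 -8.71] shift after turn [-0.06  0.35 -8.71]
```

Call:
step_arm:
  deltas:
    - [0, 0, 0, 0, 0, 0.8, -1]

```text
time_s: 8.85
tcp_pos: [0.4633, -0.1933, 0.1804]
eef_rot: [-179.9, -0.0, -101.8]
contact_force: [-0.8, 0.2, 0.3]
gripper_width: 0.0158
```

Call:
step_arm:
  deltas:
    - [0, 0, 0, 0, 0, 0.8, -1]

```text
time_s: 8.95
tcp_pos: [0.4633, -0.1934, 0.18]
eef_rot: [-179.9, -0.0, -101.8]
contact_force: [-3.6, 2.4, 8.7]
gripper_width: 0.0154
```

```bash
python3 -c "
from h import *
go(.463,-.1932,.19,-101.8)"
```

```text
t 8.95 tcp [ 0.4633 -0.1934  0.18  ] rpy [-1.7992e+02 -2.0000e-02 -1.0175e+02] F [-3.62  2.36  8.69] M [0.809 1.216 0.031] w 0.0154
rotvec [-0.0014 -0.0003  0.0008] shift now [-0.11  0.32 -9.98] shift after turn [-0.11  0.33 -9.98]
```

Call:
step_arm:
  deltas:
    - [0, 0, 0, 0, 0, 0, -1]
    - [0, 0, 0.03, -1.8, 0, 0, -1]
    - [0, 0, 0.03, -1.8, 0, 0, -1]
    - [0, 0, 0.03, -1.8, 0, 0, -1]

```text
time_s: 9.35
tcp_pos: [0.4652, -0.1887, 0.1805]
eef_rot: [-179.8, -0.0, -107.0]
contact_force: [-0.1, -1.8, -2.2]
gripper_width: 0.0157
```

```bash
cat >> h.py <<'E'
A=np.array([.5216,-.2054])
def tq():
    s=r.get_state(); p=s["tcp_pos"]; F=s["contact_force"]; v=p[:2]-A
    yaw=s["eef_rot"][2]; ang=np.degrees(np.arctan2(v[1],v[0]))
    print("t",round(s["time_s"],2),"tcp",p.round(4),"rpy",s["eef_rot"].round(2),"dist",np.hypot(*v).round(4),"ang",ang.round(2),"ang-yaw",round((ang-yaw)%360-270,2),"F",F.round(1),"M",s["moment"].round(3),"Tz",(v[0]*F[1]-v[1]*F[0]).round(3),(v[0]*F[1]-v[1]*F[0]+s["moment"][2]).round(3))
E
python3 -c "
from h import *
tq()"
```

```text
t 9.35 tcp [ 0.4652 -0.1887  0.1805] rpy [-1.7980e+02 -4.0000e-02 -1.0704e+02] dist 0.0588 ang 163.55 ang-yaw 0.59 F [-0.1 -1.8 -2.2] M [-0.625  0.068  0.227] Tz 0.101 0.328
```

Turning, at about 0.3 N m. Continuing with light down pressure.

Call:
step_arm:
  deltas:
    - [0, 0, 0.03, -1.8, -0.1, 0.3, -1]
    - [0, 0, 0.03, -1.8, -0.1, 0.3, -1]
    - [0, 0, 0.03, -1.8, 0, 0.2, -1]

```text
time_s: 9.65
tcp_pos: [0.4669, -0.184, 0.1802]
eef_rot: [-179.8, -0.1, -112.3]
contact_force: [-0.7, 0.2, 1.2]
gripper_width: 0.0158
```

```bash
python3 -c "
from h import *
tq()"
```

```text
t 9.65 tcp [ 0.4669 -0.184   0.1802] rpy [-1.7980e+02 -9.0000e-02 -1.1234e+02] dist 0.0587 ang 158.59 ang-yaw 0.93 F [-0.7  0.2  1.2] M [0.093 0.338 0.231] Tz 0.004 0.235
```

Call:
step_arm:
  deltas:
    - [0, 0, 0.03, -2, -0.1, 0.2, -1]
    - [0, 0, 0.03, -2, -0.1, 0.2, -1]
    - [0, 0, 0.03, -2, -0.1, 0.2, -1]

```text
time_s: 9.95
tcp_pos: [0.4692, -0.179, 0.1803]
eef_rot: [-179.8, -0.2, -117.6]
contact_force: [-2.6, -1.5, 0.6]
gripper_width: 0.0152
```

```bash
python3 -c "
from h import *
tq()"
```

```text
t 9.95 tcp [ 0.4692 -0.179   0.1803] rpy [-1.7979e+02 -1.5000e-01 -1.1765e+02] dist 0.0586 ang 153.28 ang-yaw 0.93 F [-2.6 -1.5  0.6] M [-0.389  0.535  0.164] Tz 0.146 0.31
```

Call:
step_arm:
  deltas:
    - [0, 0, 0.03, -2, -0.1, 0.2, -1]
    - [0, 0, 0.03, -2, -0.1, 0.2, -1]

```text
time_s: 10.15
tcp_pos: [0.471, -0.176, 0.1803]
eef_rot: [-179.8, -0.2, -121.2]
contact_force: [-1.9, -1.0, 2.6]
gripper_width: 0.0159
```

```bash
python3 -c "
from h import *
tq()"
```

```text
t 10.15 tcp [ 0.471  -0.176   0.1803] rpy [-179.77   -0.2  -121.19] dist 0.0585 ang 149.85 ang-yaw 1.04 F [-1.9 -1.   2.6] M [-0.256  0.554  0.135] Tz 0.11 0.246
```

Call:
step_arm:
  deltas:
    - [0, 0, 0.02, -1.3, 0, 0.1, -1]
    - [0, 0, 0.02, -1.3, 0, 0.1, -1]

```text
time_s: 10.35
tcp_pos: [0.4722, -0.174, 0.1803]
eef_rot: [-179.7, -0.2, -123.6]
contact_force: [-0.3, -0.9, 1.1]
gripper_width: 0.0156
```

```bash
python3 -c "
from h import *
tq()"
```

```text
t 10.35 tcp [ 0.4722 -0.174   0.1803] rpy [-179.75   -0.22 -123.59] dist 0.0585 ang 147.53 ang-yaw 1.12 F [-0.3 -0.9  1.1] M [-0.432  0.402  0.138] Tz 0.055 0.193
```

Call:
step_arm:
  deltas:
    - [0, 0, 0.02, -1.3, 0, 0.1, -1]
    - [0, 0, 0.02, -1.3, 0, 0.1, -1]

```text
time_s: 10.55
tcp_pos: [0.4737, -0.172, 0.1802]
eef_rot: [-179.7, -0.2, -126.0]
contact_force: [-1.8, -1.8, 2.2]
gripper_width: 0.0158
```

```bash
python3 -c "
from h import *
tq()"
```

```text
t 10.55 tcp [ 0.4737 -0.172   0.1802] rpy [-179.73   -0.24 -126.03] dist 0.0584 ang 145.09 ang-yaw 1.12 F [-1.8 -1.8  2.2] M [-0.481  0.605  0.122] Tz 0.147 0.269
```

Call:
step_arm:
  deltas:
    - [0, 0, 0.02, -1.3, 0, 0.1, -1]
    - [0, 0, 0.02, -1.3, 0, 0.1, -1]

```text
time_s: 10.75
tcp_pos: [0.4752, -0.1699, 0.1802]
eef_rot: [-179.7, -0.2, -128.5]
contact_force: [-2.5, -1.7, 2.7]
gripper_width: 0.0159
```

```bash
python3 -c "
from h import *
tq()"
```

```text
t 10.75 tcp [ 0.4752 -0.1699  0.1802] rpy [-179.72   -0.25 -128.52] dist 0.0584 ang 142.6 ang-yaw 1.12 F [-2.5 -1.7  2.7] M [-0.641  0.693  0.145] Tz 0.171 0.317
```

Call:
step_arm:
  deltas:
    - [0, 0, 0.02, -1.3, 0, 0.1, -1]

```text
time_s: 10.85
tcp_pos: [0.4758, -0.1691, 0.1802]
eef_rot: [-179.7, -0.3, -129.8]
contact_force: [-3.5, -3.8, 2.5]
gripper_width: 0.0157
```

```bash
python3 -c "
from h import *
tq()"
```

```text
t 10.85 tcp [ 0.4758 -0.1691  0.1802] rpy [-179.72   -0.29 -129.75] dist 0.0584 ang 141.62 ang-yaw 1.37 F [-3.5 -3.8  2.5] M [-1.526  1.161  0.224] Tz 0.304 0.528
```

Call:
step_arm:
  deltas:
    - [0, 0, 0.02, -1.3, 0, 0.1, -1]

```text
time_s: 10.95
tcp_pos: [0.4762, -0.1686, 0.1801]
eef_rot: [-179.7, -0.4, -131.0]
contact_force: [-3.5, -5.1, 2.5]
gripper_width: 0.0157
```

```bash
python3 -c "
from h import *
tq()"
```

```text
t 10.95 tcp [ 0.4762 -0.1686  0.1801] rpy [-179.72   -0.36 -130.97] dist 0.0585 ang 140.93 ang-yaw 1.89 F [-3.5 -5.1  2.5] M [-1.803  1.3    0.562] Tz 0.36 0.922
```

The torque rose to about 0.5 and then 0.9 N m while the motion slowed, after about 28° of turning. That is the stop. Backing off at once.

Call:
step_arm:
  deltas:
    - [0, 0, -0.03, 1.2, 0, 0, -1]

```text
time_s: 11.05
tcp_pos: [0.4757, -0.1694, 0.1802]
eef_rot: [-179.7, -0.4, -129.3]
contact_force: [-1.2, 0.3, 1.4]
gripper_width: 0.0157
```

```bash
python3 -c "
from h import *
tq()"
```

```text
t 11.05 tcp [ 0.4757 -0.1694  0.1802] rpy [-179.72   -0.36 -129.31] dist 0.0583 ang 141.85 ang-yaw 1.15 F [-1.2  0.3  1.4] M [-0.135  0.281  0.031] Tz 0.03 0.06
```

Call:
step_arm:
  deltas:
    - [0, 0, 0, 0, 0, -2, -1]
    - [0, 0, 0, 0, 0, -2, -1]
    - [0, 0, 0, 0, 0, -2, -1]

```text
time_s: 11.35
tcp_pos: [0.4757, -0.1693, 0.1836]
eef_rot: [-179.8, -0.4, -129.5]
contact_force: [3.3, -5.4, -8.9]
gripper_width: 0.0156
```

```bash
python3 -c "
from h import *
tq()"
```

```text
t 11.35 tcp [ 0.4757 -0.1693  0.1836] rpy [-179.8    -0.39 -129.55] dist 0.0584 ang 141.85 ang-yaw 1.4 F [ 3.3 -5.4 -8.9] M [-1.561 -0.965  0.138] Tz 0.129 0.267
```

Call:
step_arm:
  deltas:
    - [0, 0, 0, 0, 0, -3, -1]
    - [0, 0, 0, 0, 0, -3, -1]
    - [0, 0, 0, 0, 0, -8, -1]
    - [0, 0, 0, 0, 0, -15, -1]
    - [0, 0, 0, 0, 0, -15, -1]
    - [0, 0, 0, 0, 0, -10, -1]

```text
time_s: 11.95
tcp_pos: [0.4756, -0.1673, 0.2381]
eef_rot: [180.0, -0.4, -129.9]
contact_force: [0.4, 1.2, -1.7]
gripper_width: 0.0155
```

```bash
python3 - <<'E'
from h import *
tq()
go(.5394,.2384,.24,-79.42)
s=r.capture("scene"); cv2.imwrite("pics/scene7.png",s[:,:,::-1])
a=cv2.resize(s[160:220,170:250],(800,600),interpolation=cv2.INTER_CUBIC)
cv2.imwrite("pics/c7.png",np.clip(a*1.2,0,255).astype('u1')[:,:,::-1])
E
```

```text
t 11.95 tcp [ 0.4756 -0.1673  0.2381] rpy [ 179.96   -0.38 -129.87] dist 0.0597 ang 140.36 ang-yaw 0.23 F [ 0.4  1.2 -1.7] M [ 0.041 -0.035  0.012] Tz -0.072 -0.06
t 11.95 tcp [ 0.4756 -0.1673  0.2381] rpy [ 179.96   -0.38 -129.87] F [ 0.43  1.22 -1.71] M [ 0.041 -0.035  0.012] w 0.0155
rotvec [ 0.0036 -0.0059 -0.8805] shift now [-352.25  211.09   -4.08] shift after turn [-387.07 -137.21   -1.9 ]
```

View pics/c7.png

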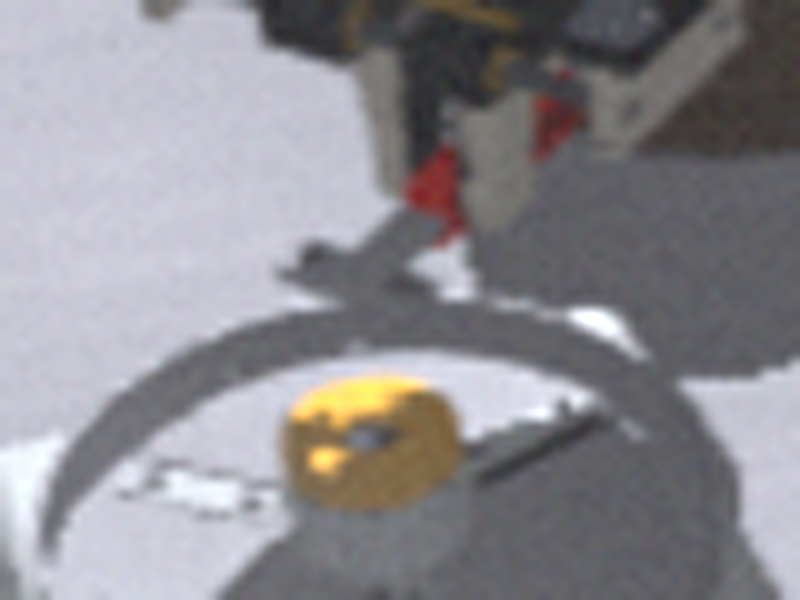

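The spanner is clear of the ring and level in the gripper, with its head at about (202,188) in the full picture. Moving back over the tray.

Call:
step_arm:
  deltas:
    - [0, 0, 0, -20, 12, 0, -1]
    - [0, 0, 0, -36, 21.5, -1, -1]
    - [0, 0, 0, -36, 21.5, -1, -1]
    - [0, 0, 0, -36, 21.5, -1, -1]
    - [0, 0, 0, -36, 21.5, -1, -1]
    - [0, 0, 0, -36, 21.5, -1, -1]
    - [0, 0, 0, -36, 21.5, -1, -1]
    - [0, 0, 0, -36, 21.5, -1, -1]
    - [0, 0, 0, -36, 21.5, -1, -1]
    - [0, 0, 0, -30, 18, 0, -1]

```text
time_s: 13.0
tcp_pos: [0.5398, 0.2343, 0.2483]
eef_rot: [-179.9, 0.0, -130.4]
contact_force: [-0.7, -0.7, -1.1]
gripper_width: 0.0158
```

Call:
step_arm:
  deltas:
    - [0, 0, -0.12, 0, 0, 0, -1]
    - [0, 0, -0.12, 0, 0, 0, -1]
    - [0, 0, -0.12, 0, 0, 0, -1]
    - [0, 0, -0.12, 0, 0, 0, -1]
    - [0, 0, -0.12, 0, 0, 0, -1]
    - [0, 0, -0.12, 0, 0, 0, -1]
    - [0, 0, -0.12, 0, 0, 0, -1]
    - [0, 0, 0, 0, 0, 0, -1]

```text
time_s: 13.8
tcp_pos: [0.5384, 0.2419, 0.2445]
eef_rot: [179.8, -0.1, -80.1]
contact_force: [0.4, -0.0, -3.0]
gripper_width: 0.0155
```

```bash
python3 - <<'E'
from h import *
go(.5394,.2384,.15,-79.42)
t=r.capture("top"); s=r.capture("scene"); cv2.imwrite("pics/top8.png",t[:,:,::-1]); cv2.imwrite("pics/scene8.png",s[:,:,::-1])
a=cv2.resize(t[187:237,320:370],(400,400),interpolation=cv2.INTER_CUBIC)
b=cv2.resize(s[110:250,270:410],(400,400),interpolation=cv2.INTER_CUBIC)
cv2.imwrite("pics/c8.png",np.hstack([a,b])[:,:,::-1])
n="top"; f=t.astype(float); cx,cy=520.,-203.4
vv,uu=np.mgrid[192:232,325:365]; vv=vv.ravel();uu=uu.ravel(); P=plane(n,np.c_[uu,vv],.182)*1000; I=f[vv,uu,0]
rr=np.hypot(P[:,0]-cx,P[:,1]-cy); a=np.degrees(np.arctan2(P[:,1]-cy,P[:,0]-cx))
sel=(rr>13)&(rr<23); W=np.clip(np.median(I[sel])-I-15,0,None)*sel
z=(W*np.exp(4j*np.radians(a))).sum()/W.sum(); print("hole angle",np.degrees(np.angle(z))/4,abs(z))
E
```

```text
t 13.8 tcp [0.5384 0.2419 0.2445] rpy [ 1.7983e+02 -5.0000e-02 -8.0110e+01] F [ 0.36 -0.04 -2.97] M [-0.055 -0.01  -0.041] w 0.0155
rotvec [ 0.0029 -0.0009 -0.012 ] shift now [ 3.49 -0.65 94.49] shift after turn [ 3.58 -0.34 94.49]
hole angle -35.36244122266547 0.9205067537707026
```

View pics/c8.png

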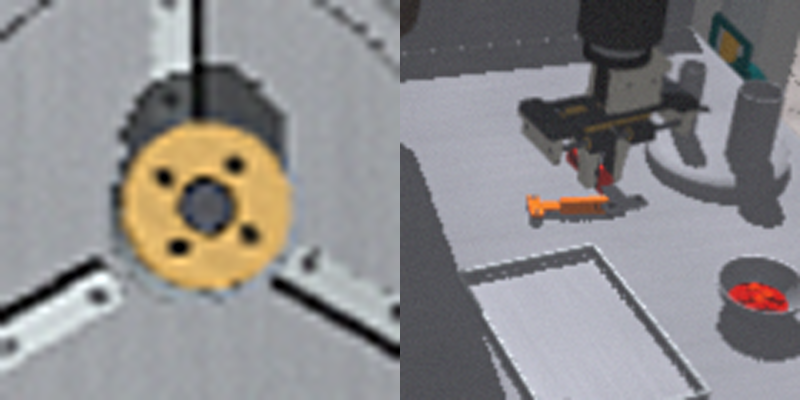

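The top view shows the ring holes now at −35.4°, from −11.5° before. The 24° turn and the 3° pin play together match the tool yaw at which the torque rose, so the ring stands at its stop. Now laying the spanner down.

Call:
step_arm:
  deltas:
    - [0.003, -0.001, -0.012, 3.5, 0, 20, -1]
    - [0, 0, 0, 0, 0, 35, -1]
    - [0, 0, 0, 0, 0, 35, -1]
    - [0, 0, 0, 0, 0, 35, -1]
    - [0, 0, 0, 0, 0, 35, -1]
    - [0, 0, 0, 0, 0, 25, -1]
    - [0, 0, 0, 0, 0, 15, -1]
    - [0, 0, 0, 0, 0, 0, -1]

```text
time_s: 14.7
tcp_pos: [0.5413, 0.2396, 0.0399]
eef_rot: [-179.7, 0.2, -81.3]
contact_force: [-0.2, 0.9, -1.2]
gripper_width: 0.0155
```

```bash
python3 -c "
from h import *
go(.5394,.2384,.0110,-79.42)"
```

```text
t 14.7 tcp [0.5413 0.2396 0.0399] rpy [-1.7966e+02  1.7000e-01 -8.1350e+01] F [-0.18  0.88 -1.18] M [-0.077  0.081  0.002] w 0.0155
rotvec [-0.006   0.0028 -0.0337] shift now [ 0.94  2.23 28.84] shift after turn [ 0.79  2.09 28.86]
```

Call:
step_arm:
  deltas:
    - [-0.006, 0.003, -0.034, 0.8, 2, 10, -1]
    - [0, 0, 0, 0, 0, 10, -1]
    - [0, 0, 0, 0, 0, 5, -1]
    - [0, 0, 0, 0, 0, 2, -1]

```text
time_s: 15.1
tcp_pos: [0.5415, 0.2399, 0.0145]
eef_rot: [-179.8, 0.1, -79.8]
contact_force: [-0.7, -0.3, -0.9]
gripper_width: 0.0151
```

```bash
python3 -c "
from h import *
go(.5394,.2384,.0094,-79.42)"
```

```text
t 15.1 tcp [0.5415 0.2399 0.0145] rpy [-1.7979e+02  7.0000e-02 -7.9760e+01] F [-0.67 -0.32 -0.89] M [-0.114  0.03   0.038] w 0.0151
rotvec [-0.0037  0.0013 -0.0059] shift now [1.13 2.37 5.07] shift after turn [1.11 2.36 5.08]
```

Call:
step_arm:
  deltas:
    - [-0.004, 0.001, 0, 0, 0, 2, -1]
    - [0, 0, 0, 0, 0, 1, -1]

```text
time_s: 15.3
tcp_pos: [0.5421, 0.2404, 0.0122]
eef_rot: [-180.0, 0.0, -79.8]
contact_force: [-0.4, 0.5, -2.1]
gripper_width: 0.0154
```

Call:
step_arm:
  deltas:
    - [0, 0, 0, 0, 0, 1, -1]

```text
time_s: 15.4
tcp_pos: [0.5424, 0.2406, 0.0116]
eef_rot: [-179.9, 0.1, -79.8]
contact_force: [-0.2, 0.4, -1.3]
gripper_width: 0.0156
```

Call:
step_arm:
  deltas:
    - [0, 0, 0, 0, 0, 0.8, -1]

```text
time_s: 15.5
tcp_pos: [0.5425, 0.2407, 0.011]
eef_rot: [-179.9, 0.1, -79.8]
contact_force: [0.0, 1.1, -1.5]
gripper_width: 0.0158
```

Call:
step_arm:
  deltas:
    - [0, 0, 0, 0, 0, 1, -1]

```text
time_s: 15.6
tcp_pos: [0.5427, 0.2408, 0.0101]
eef_rot: [-179.9, 0.1, -79.9]
contact_force: [-0.2, 0.5, -1.0]
gripper_width: 0.0152
```

Call:
step_arm:
  deltas:
    - [0, 0, 0, 0, 0, 1, -1]

```text
time_s: 15.7
tcp_pos: [0.5428, 0.2409, 0.0094]
eef_rot: [-179.9, 0.1, -79.8]
contact_force: [-4.6, -1.1, 11.8]
gripper_width: 0.0156
```

Call:
step_arm:
  deltas:
    - [0, 0, 0, 0, 0, 0.8, -1]

```text
time_s: 15.8
tcp_pos: [0.5427, 0.2409, 0.0093]
eef_rot: [-179.8, 0.1, -79.8]
contact_force: [-5.3, -1.2, 13.5]
gripper_width: 0.0156
```

It touches at the same height as before (0.0094). Relaxing, then releasing gently.

Call:
step_arm:
  deltas:
    - [0, 0, 0, 0, 0, 0, -1]
    - [0, 0, 0, 0, 0, 0, -1]
  squeeze: 5

```text
time_s: 16.0
tcp_pos: [0.5429, 0.241, 0.0097]
eef_rot: [-179.8, 0.1, -79.8]
contact_force: [-0.1, 0.7, -1.9]
gripper_width: 0.016
```

Call:
step_arm:
  deltas:
    - [0, 0, 0, 0, 0, 0, -0.5]
    - [0, 0, 0, 0, 0, 0, -0.3]
    - [0, 0, 0, 0, 0, 0, -0.1]
    - [0, 0, 0, 0, 0, 0, 0]
    - [0, 0, 0, 0, 0, 0, 0]
    - [0, 0, 0, 0, 0, 0, 0]

```text
time_s: 16.6
tcp_pos: [0.5433, 0.2413, 0.0098]
eef_rot: [-179.8, 0.1, -79.8]
contact_force: [-1.1, -0.3, 0.1]
gripper_width: 0.0431
```

Call:
step_arm:
  deltas:
    - [0, 0, 0, 0, 0, -5, 0]
    - [0, 0, 0, 0, 0, -15, 0]
    - [0, 0, 0, 0, 0, -30, 0]
    - [0, 0, 0, 0, 0, -30, 0]
    - [0, 0, 0, 0, 0, -30, 0]
    - [0, 0, 0, 0, 0, -30, 0]
    - [0, 0, 0, 0, 0, -30, 0]
    - [0, 0, 0, 0, -20, 0, 0]
    - [0, 0, 0, 0, 0, 0, 0]

```text
time_s: 17.5
tcp_pos: [0.5623, 0.2437, 0.19]
eef_rot: [-179.7, 0.1, -79.8]
contact_force: [-0.0, -0.3, -0.3]
gripper_width: 0.0436
```

```bash
python3 - <<'E'
from h import *
tq()
t=r.capture("top"); s=r.capture("scene"); cv2.imwrite("pics/scene9.png",s[:,:,::-1]);cv2.imwrite("pics/top9.png",t[:,:,::-1])
a=cv2.resize(t[150:290,150:290],(400,400),interpolation=cv2.INTER_CUBIC)
b=cv2.resize(s[180:270,290:380],(400,400),interpolation=cv2.INTER_CUBIC)
cv2.imwrite("pics/c9.png",np.hstack([a,b])[:,:,::-1])
E
```

```text
t 17.5 tcp [0.5623 0.2437 0.19  ] rpy [-1.7973e+02  1.0000e-01 -7.9790e+01] dist 0.4509 ang 84.82 ang-yaw -105.39 F [-0.  -0.3 -0.3] M [-0.15   0.087 -0.065] Tz -0.01 -0.075
```

View pics/c9.png

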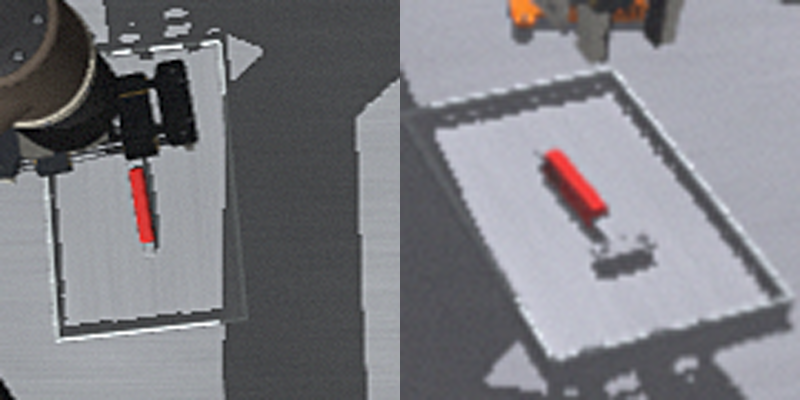

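View pics/scene9.png

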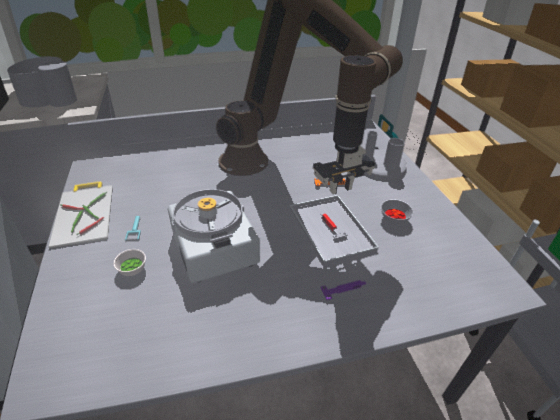

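The spanner lies flat in the tray at about (330,222) with its pins down. The bowls and the peeler are where they were, and the gripper is clear. Handing in.

```bash
python3 -c "
from plant import r
print(r.close_job())"
```

```text
the job is handed in; nothing more can be done
None
```

The job is done and handed in at about 17.6 s. I took the red-handled spanner from the tray and seated both pins fully in two opposite holes. I turned the ring clockwise until it was firm, backed off, lifted clear, and laid the spanner back in the tray pins down.

What my last checks showed:
- **Seating:** the head came to rest at the predicted height, with contact force rising to 8.7 N. The pins slid in with almost no force, so no search was needed.
- **Turning:** the top view shows the holes moved from −11.5° to −35.4°, about 0.42 rad. That agrees with where the torque rose, so the ring stayed at its stop after I lifted off.
- **Tray:** the final pictures show the spanner flat in the tray, the gripper open and clear above it, and the bowls and peeler unmoved.

Two things were less clean:
- **Torque at the stop:** running torque was about 0.2–0.3 N m, then 0.53 N m at the stop. One further small step took it to a measured 0.92 N m, just under the 1 N m that counts as forcing, before I backed off.
- **Lifting out:** the pins rubbed slightly, with a peak of about 11 N.

The two cameras also differed by about 3 mm on the ring's position. I used a position between them, and the pins entered the holes at the first try.

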